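Clamp a brass saddle in the hand press

ROBOT

A 6-joint arm with a two-finger parallel gripper is mounted at the origin on a cart in front of the work surface, level with it; the furniture and walls round the work are solid. World frame = base frame: x ahead of the robot, y to its left, z up, the work surface at z = 0. Lengths are in m, angles in rad, forces in N, time in s.
With the tool pointing down it reaches from about 0.325 to 0.85 m from the base axis. Payload 4.4 kg.
Tool frame: the origin (TCP) lies at the centre of the arm's flange, where the gripper is bolted on; the fingertips stand 199 mm ahead of it and the grasp point (between the pads) lies arm.grip_point_offset ahead of it (arm.grip_point_offset is the distance from the TCP to the grasp point, in m); z points along the fingers, y is the direction in which the jaws open and shut (so a half turn about z gives the same grasp; the last joint's range is limited). The gripper opens to 94 mm and grips with 3 to 60 N. Pads are 16 mm wide; open, the fingers measure 119 mm over their backs; the gripper's body (75 mm by 177 mm) begins 78 mm behind the grasp point.
Start: joints at [-1.26, 0.207, 1.542, -0, 1.393, -0.15], TCP at [0.256, -0.515, 0.405] pointing down, gripper open.
Joint ranges: [-2.73, 2.73], [-0.86, 2.22], [0.23, 2.46], [-1.11, 4.25], [0.08, 2.63], [-2.82, 2.82]. Speed limits (rad/s): [2.79, 2.79, 3.14, 3.14, 3.14, 3.14].

INTERFACE

Orientations are given as a rotation vector (axis times angle).
In Python, from plant import arm, cams gives the robot as it stands.
- The arm moves only by the tool send_rows, never from a script. Its argument "rows" is a list of rows, each a list of 3 entries, a list of its own where there are three numbers: the turn, a rotation vector about the world's x, y, z in degrees, then the shift along the world's x, y, z in mm, then the opening, from 0 (shut) to 1 (fully open). In form: [[[rx, ry, rz], [dx, dy, dz], fingers], ...]. A call has 1 to 20 rows; each row is the pose to reach, as a shift and turn from the pose commanded when the call began; what a row does not reach only later rows make up. A row lasts 1/8 s, in which the tool goes at most 62.5 mm and 10.7 degrees, less where a joint would pass 70% of its speed; a pose out of reach is approached as far as the arm can. A call with a gripper value outside its range is refused whole. The fingers move at their own pace and stop on an object; the grip force is fixed at half the most. Time passes only in rows, so rows that repeat a pose let the fingers close. It gives the time, the measured TCP pose, the force and the opening at its end, in the units of the state.
- arm.get_obs(): the state, without advancing time (a new reading comes with each control period).
- cams.capture(name): name is "scene" or "top"; returns the picture (384x512x3 uint8, red, green, blue); there is no depth.
- cams.camera_params(name): a dict with "fov_y" (degrees; the focal length in pixels is half the picture's height over the tangent of half this angle, whatever the lens; pixels are square), "cx", "cy" (the principal point, pixels), "world_to_cam" (4x4, takes a point from world to camera coordinates). Camera axes: x right, y up, looking along -z (the intrinsics and any distortion apply to the point x, -y, -z); pixel columns grow to the right and rows downward; lengths in m; the calibration is good to about 2 mm. A picture is of the moment at which its call begins. camera_params takes no time and is no camera call.
- arm.hand_in(): hands the job in, once; it reports no verdict.
The state is a dict: "t": time; "joints": joint angles; "joint_vel": joint speeds; "joint_torque": joint torques, N m; "ee_pos": TCP position; "ee_rot": TCP orientation; "wrist_force": force on the tool from outside, world axes, zero at the start; "torque": the same for the moment, N m; "gripper_width": opening from 0.0 (shut) to 1.0 (fully open).
Only numpy, scipy, OpenCV 4.12 (cv2) and the standard library are available. Lean on these libraries where they do the work, as an engineer would, in place of code of your own. Each camera call takes 0.05 s, during which the arm holds its last target.

TASK

Hang the U-shaped brass saddle astride the horizontal bar of the hand press, between the two scribed marks, and let go of it. Then flip the safety catch fully over by its thumb lever, and only after that pull the press lever all the way down by its cross handle, so that the presser clamps the saddle, and finish while still holding the lever down (it springs up if let go). Leave the jar, the tape roll and the tool wallet where they are.

Things in the scene. Friction and masses are not known exactly. Their poses are not given: they have to be found in the camera images.
- saddle: Loose brass saddle, an inverted U of bent strip, 35 to 70 g, standing on its leg ends on the worktop. Strip 3 mm thick, 24 mm wide (its x); 34 mm over the outside of the legs (its y), 28 mm inside; 33 mm high, 30 mm inside. Origin midway between the leg ends at their lower edge; z up to the crown. Can be gripped from above across the outside of both legs.
- press: Hand press fixed on the worktop. Origin on the worktop below the station; x runs from the bar's free end to the lever hinge, roughly away from the robot (up to 0.2 rad off), z up. Base 12 mm thick: x -65 to 125, y -60 to 60 mm; wing for the catch x 10 to 125, y to -200. Lever stops 68 mm high at x 45, y +-40. Post of the catch at x 50, y -170, 118 mm high.
- station (a point): Pressing station: middle of its place on the bar's top face, 55 mm above the worktop; press axes. Square bar, 22 x 22 mm, along x from its free end 28 mm before this point to a pedestal 65 mm behind it; 21 mm of air between bar and base plate. Scribed dark lines 16.5 mm before and behind this point. A saddle hung here has its origin 30 mm below it.
- press_lever (a joint): Press lever, a fork of two steel arms (y +-40 mm) hinged behind the bar. 0 = at rest, upright; grows as it is pulled toward the robot and down; 1.571 = all the way down, level, at its stop. A spring drives it up: holding it down on the saddle takes about 11 N down at the cross handle. With the catch on it is blocked at about 0.06.
- lever_hinge (a point): Centre of the lever's hinge axis (parallel to press y), at x = 85, y = 0, z = 75 mm in the press frame. Room above: a board hangs 0.49 m above the worktop from 0.66 m ahead of the robot on, and a rod as high at about y = 0.36 to 0.41 m; keep the wrist clear of both.
- pull_bar: Lever's cross handle: round black bar, 12 mm diameter, 100 mm long along press y, 140 mm from the hinge; 70 mm free between the arms. Origin: its middle, 215 mm above the worktop at rest; when down 75 mm, and 140 mm on the robot's side of the hinge. A free-turning sleeve: pinched from above across press x, the gripper may stay upright all the way.
- presser: Sprung presser pad on the fork, 26 x 28 mm, 85 mm from the hinge. Origin: middle of its rubber face. It meets the saddle's crown about 0.09 rad before the lever's stop and yields up to 11 mm.
- safety_catch (a joint): Safety catch, turning about an axis along press x. 0 to 0.12 = on: its steel finger lies level before an upright dog on the lever's axle and blocks it. Grows as its thumb lever is pushed over toward press -y (to the robot's right); 1.5 = fully flipped, at its stop. Stays where it is left; 1 to 3 N at the thumb lever moves it.
- catch_pivot (a point): Point on the catch's pivot axis below the thumb lever: x = 20, y = -170, z = 115 mm in the press frame.
- catch_thumb (a point): Centre of the 16 mm black ball on the catch's thumb lever, a 10 mm rod 50 mm long from the pivot. Catch on: leans 30 degrees off upright toward press +y (ball 25 mm inward of, 43 mm above the pivot); fully flipped it leans outward, 34 degrees above level. Can be pushed from its +y side with closed fingers pointing down.
- powder_jar: Bystander: glass powder jar with brass-coloured lid, 45 mm diameter, 53 mm high; origin under its centre.
- tape_roll: Bystander: roll of masking tape lying flat, 48 mm diameter, 12 mm high; origin under its centre.
- tool_wallet: Bystander: flat black tool wallet, 28 x 74 x 8 mm; origin under its centre.
Things that resemble listed ones, but are neither listed nor needed, are in the scene too. What is shaped like the saddle but pink is not meant.

How it is judged:
By the outcome, as a careful person would: the job done as asked, in the order asked, and still so for the second after the job is handed in, while the arm keeps its last pose, push and grip.
It also fails if it takes over 69 s, if anything falls off the work surface, if the arm or the gripper's body presses on something with over 40 N, if the wrist force passes 120 N, or if a joint passes its speed limit or range.

## Working session

There is one attempt and no reset: what is moved stays moved. The work goes in short steps, Python scripts to look and compute and a tool call to move; the robot and the scene stay as the last step left them, time stands still between calls to the robot, and variables do not carry over. Pictures are saved under pics/ and viewed, and the job is handed in when it is done.

Besides the shell and the picture viewer there is one more tool, called after "Call:" in YAML: its name, and indented under it one key for each argument. send_rows: Moves the arm, as the interface text tells. Its arguments: {"type":"object","properties":{"rows":{"type":"array","items":{"type":"array"}}},"required":["rows"]}

```bash
ls; mkdir -p pics; python3 - <<'E'
from plant import arm,cams
import cv2
for n in("scene","top"):
    cv2.imwrite(f"pics/{n}0.png",cams.capture(n)[:,:,::-1]); p=cams.camera_params(n);print(n,p)
print(arm.get_obs(),arm.grip_point_offset)
E
```

```text
pics
scene {'fov_y': 52.13075729366528, 'cx': 255.52098497821882, 'cy': 192.60758534950955, 'world_to_cam': array([[-7.11985228e-01, -7.02193800e-01, -9.50014675e-04,
         4.44980866e-01],
       [ 6.24646582e-01, -6.33973559e-01,  4.55954136e-01,
        -3.74531173e-01],
       [-3.20770451e-01,  3.24039186e-01,  8.90002766e-01,
        -1.11487517e+00],
       [ 0.00000000e+00,  0.00000000e+00,  0.00000000e+00,
         1.00000000e+00]])}
top {'fov_y': 54.18028588871458, 'cx': 255.16740888393122, 'cy': 192.18295732511754, 'world_to_cam': array([[ 0.02078373, -0.99963428,  0.01730132,  0.03501974],
       [ 0.9935967 ,  0.02257427,  0.11070684, -0.53702521],
       [-0.11105692,  0.01488964,  0.9937025 , -0.95289404],
       [ 0.        ,  0.        ,  0.        ,  1.        ]])}
{'t': 0.1, 'joints': array([-1.25951107e+00,  2.07340873e-01,  1.54279372e+00, -3.30870538e-05,
        1.39345428e+00, -1.50514220e-01]), 'joint_vel': array([-0.00025434, -0.00065689, -0.00379819, -0.00083395, -0.00064762,
        0.00095373]), 'joint_torque': array([-1.40300085e-04, -3.71869254e+01, -2.82293826e+01,  6.99312799e-02,
        3.12357454e-02, -6.80904532e-05]), 'ee_pos': array([ 0.25607726, -0.51447625,  0.40361128]), 'ee_rot': array([-3.05628100e+00, -7.18518599e-01,  3.02583111e-04]), 'wrist_force': array([0.33343333, 0.2550623 , 0.11829254]), 'torque': array([0.00313509, 0.00299379, 0.0415241 ]), 'gripper_width': 1.00246947065048} 0.1804
```

View pics/scene0.png

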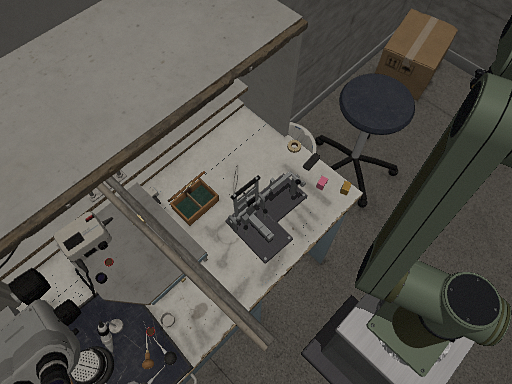

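View pics/top0.png

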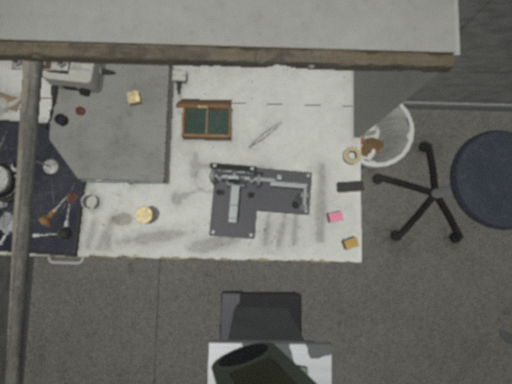

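```bash
cat > h.py <<'E'
import numpy as np,cv2
from plant import arm,cams
def prm(n):
    p=cams.camera_params(n);f=192/np.tan(np.radians(p["fov_y"])/2);return f,p["cx"],p["cy"],np.array(p["world_to_cam"])
def proj(n,P):
    f,cx,cy,T=prm(n);P=np.atleast_2d(P);c=P@T[:3,:3].T+T[:3,3]
    return np.c_[cx+f*c[:,0]/-c[:,2],cy-f*c[:,1]/-c[:,2]]
def at(n,u,v,z):
    f,cx,cy,T=prm(n);d=T[:3,:3].T@np.array([(u-cx)/f,-(v-cy)/f,-1]);o=-T[:3,:3].T@T[:3,3]
    return o+d*(z-o[2])/d[2]
def crop(n,name,u0,v0,u1,v1,s,pts=None,img=None):
    im=cams.capture(n)[:,:,::-1] if img is None else img
    c=cv2.resize(im[v0:v1,u0:u1],None,fx=s,fy=s,interpolation=cv2.INTER_CUBIC)
    if pts is not None:
        for q in proj(n,pts): cv2.circle(c,(int((q[0]-u0+.5)*s),int((q[1]-v0+.5)*s)),2,(0,0,255),-1)
    cv2.imwrite("pics/"+name,c)
E
python3 - <<'E'
from h import *
crop("top","t1.png",200,150,370,260,4.6,img=cv2.imread("pics/top0.png"))
crop("scene","s1.png",220,150,370,262,5.3,img=cv2.imread("pics/scene0.png"))
E
```

```text
(no output)
```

View pics/t1.png

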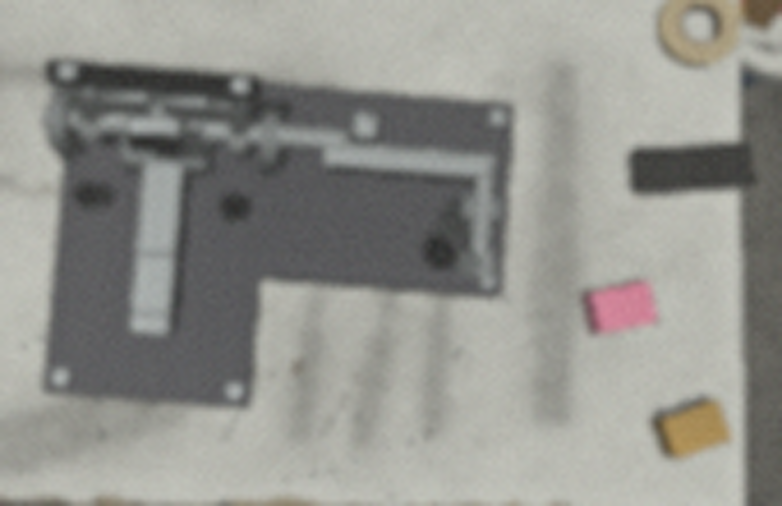

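View pics/s1.png

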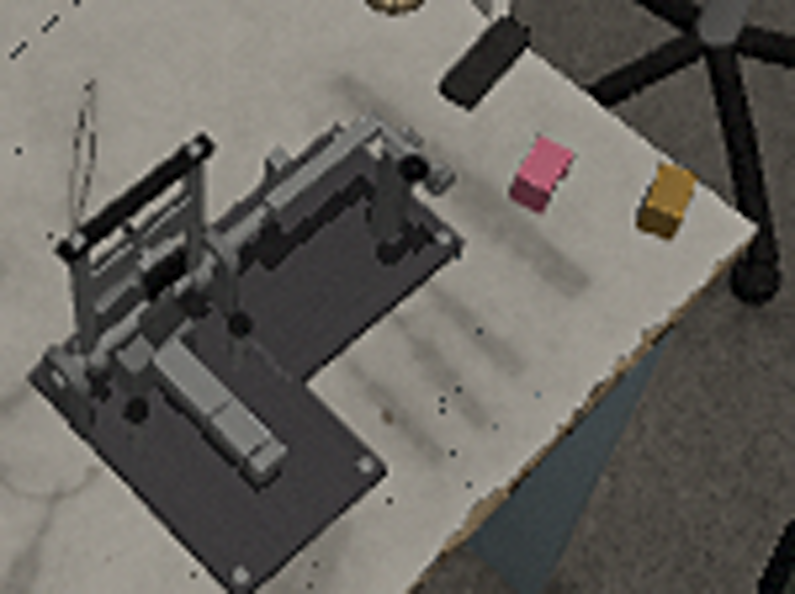

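```bash
python3 - <<'E'
from h import *
from scipy.optimize import least_squares
def top(c): return (c[0]/4.6+200-.5+.0, c[1]/4.6+150-.5)
def sc(c): return (c[0]/5.3+220-.5, c[1]/5.3+150-.5)
obs=[("top",top((43,392)),(-65,60,12)),("top",top((247,405)),(-65,-60,12)),("top",top((500,295)),(10,-200,12)),("top",top((512,103)),(125,-200,12)),
("top",top((256,278)),(10,-60,12)),("top",top((130,333)),(-28,11,55)),("top",top((171,333)),(-28,-11,55)),
("scene",sc((386,472)),(-65,-60,12)),("scene",sc((463,245)),(10,-200,12)),("scene",sc((308,382)),(10,-60,12)),("scene",sc((30,375)),(125,60,12)),
("scene",sc((288,448)),(-28,-11,55)),("scene",sc((245,470)),(-28,11,55))]
def W(p,q):
    c,s=np.cos(p[2]),np.sin(p[2]);q=np.array(q)/1000.
    return np.array([p[0]+c*q[0]-s*q[1],p[1]+s*q[0]+c*q[1],q[2]])
def r(p,idx=range(len(obs))): return np.concatenate([proj(obs[i][0],W(p,obs[i][2]))[0]-obs[i][1] for i in idx])
for idx in (range(13),range(7),range(7,13)):
    s=least_squares(r,[.5,0,0],args=(idx,),loss="soft_l1");print(s.x,np.round(r(s.x,idx).reshape(-1,2),1).tolist())
for n,f in(("top","pics/top0.png"),("scene","pics/scene0.png")):
    im=cv2.imread(f);h=cv2.cvtColor(im,cv2.COLOR_BGR2HSV)
    m=cv2.inRange(h,(10,110,60),(28,255,255))
    k,l,st,ce=cv2.connectedComponentsWithStats(m)
    for i in range(1,k):
        if st[i,4]>25: 
            mr=cv2.minAreaRect(np.argwhere(l==i)[:,::-1].astype(np.float32));print(n,st[i],ce[i],mr,at(n,*ce[i],.033))
E
```

```text
[ 0.48406839  0.1041156  -0.05789763] [[-0.8, 0.1], [0.4, 0.9], [0.2, 0.6], [0.3, -0.3], [0.7, 0.1], [-0.8, -0.2], [-1.0, 0.5], [0.2, -1.0], [0.1, -1.1], [-1.6, -0.6], [-1.4, -0.6], [-0.3, 0.1], [2.4, 0.6]]
[ 0.48451503  0.10380344 -0.05451312] [[-0.6, 0.0], [0.6, 0.7], [0.4, 0.2], [0.3, -0.8], [0.8, -0.2], [-0.6, -0.4], [-0.9, 0.3]]
[ 0.48310942  0.10471712 -0.07008652] [[0.3, -0.4], [0.7, -0.3], [-1.4, -0.1], [-1.1, -0.8], [-0.3, 0.6], [2.4, 1.0]]
top [ 40 213  13  12  65] [ 45.93846154 219.44615385] ((47.20000457763672, 219.4000244140625), (8.049844741821289, 13.416406631469727), 63.43495178222656) [0.45329464 0.58133305 0.033     ]
top [344 238  13  10  90] [350.14444444 242.87777778] ((350.0000305175781, 243.00001525878906), (7.427813529968262, 12.255892753601074), 68.19859313964844) [ 0.40971863 -0.20105072  0.033     ]
scene [413  20  15  23  46] [419.60869565  29.86956522] ((417.6922607421875, 29.46154022216797), (6.1017022132873535, 26.07090950012207), 33.6900634765625) [ 0.64784934 -0.98275705  0.033     ]
scene [426  24  13  17  35] [432.25714286  31.88571429] ((432.88763427734375, 33.17977523803711), (5.511989593505859, 18.867961883544922), 32.00538635253906) [ 0.60430882 -1.00908899  0.033     ]
scene [170 171  48  54 534] [193.8071161  199.07677903] ((195.8590087890625, 197.68783569335938), (33.13702392578125, 47.31048583984375), 48.990909576416016) [0.72527818 0.18032218 0.033     ]
scene [341 181  11  14  91] [345.7032967  186.93406593] ((345.6500244140625, 187.5500030517578), (7.273237228393555, 13.28156566619873), 18.43494987487793) [ 0.40579582 -0.19637549  0.033     ]
scene [142 352  12  17 118] [147.46610169 361.69491525] ((147.5, 360.0), (16.0, 11.0), 90.0) [0.45093619 0.58444931 0.033     ]
```

```bash
cat > sad.py <<'E'
from h import *
from scipy.optimize import minimize
S=8
def boxpts(x,y,z,a):
    P=[]
    for i in(-12,12):
        for j in(-17,17):
            for k in(0,33):
                P.append([x+(np.cos(a)*i-np.sin(a)*j)/1000,y+(np.sin(a)*i+np.cos(a)*j)/1000,z+k/1000.])
    return np.array(P)
def sil(n,p,win,z=0):
    u0,v0,u1,v1=win;q=(proj(n,boxpts(p[0],p[1],z,p[2]))-[u0,v0]+.5)*S
    m=np.zeros(((v1-v0)*S,(u1-u0)*S),np.uint8)
    cv2.fillConvexPoly(m,cv2.convexHull(np.round(q).astype(np.int32)),255);return cv2.resize(m,(u1-u0,v1-v0),interpolation=cv2.INTER_AREA)/255.
if __name__=="__main__":
    wins={"top":(335,230,366,256),"scene":(332,172,362,202)}
    M={}
    for n in wins:
        u0,v0,u1,v1=wins[n];im=cv2.imread(f"pics/{n}0.png")[v0:v1,u0:u1].astype(float)
        h=im[:,:,2]-im[:,:,0]; M[n]=np.clip((h-25)/40,0,1)
    for use in(["top"],["scene"],["top","scene"]):
        f=lambda p:sum(((sil(n,p,wins[n])-M[n])**2).sum() for n in use)
        best=min((minimize(f,[.408,-.2,a],method="Nelder-Mead",options=dict(initial_simplex=[[.408,-.2,a],[.414,-.2,a],[.408,-.193,a],[.408,-.2,a+.2]])) for a in (.1,.4,.7)),key=lambda r:r.fun)
        print(use,best.x,best.fun)
    f_,cx,cy,T=prm("top");print(-T[:3,:3].T@T[:3,3]);f_,cx,cy,T=prm("scene");print(-T[:3,:3].T@T[:3,3])
E
python3 sad.py
```

```text
['top'] [ 0.40955489 -0.20585407  0.20288146] 30.43664600153787
['scene'] [ 0.40856096 -0.20378842  0.33985498] 13.036234140715111
['top', 'scene'] [ 0.40906988 -0.2045262   0.30598016] 45.18905469050365
[0.42703315 0.06131814 1.00573966]
[0.19315041 0.43628319 1.16343376]
```

```bash
python3 - <<'E'
from sad import *
O=[]
for n,w in(("top",(332,228,368,258)),("scene",(328,170,364,200))):
    im=cv2.imread(f"pics/{n}0.png")
    for a in (.3,.42):
        u0,v0,u1,v1=w;c=cv2.resize(im[v0:v1,u0:u1],None,fx=11,fy=11,interpolation=cv2.INTER_CUBIC)
        q=((proj(n,boxpts(.409,-.2045,0,a))-[u0,v0]+.5)*11).astype(int)
        t=q[[1,3,7,5]];b=q[[0,2,6,4]]
        cv2.polylines(c,[t],True,(0,0,255));cv2.polylines(c,[b],True,(255,0,0));O.append(c)
cv2.imwrite("pics/sad.png",np.vstack([np.hstack(O[:2]),np.hstack(O[2:])])[:,:792])
E
```

```text
(no output)
```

View pics/sad.png

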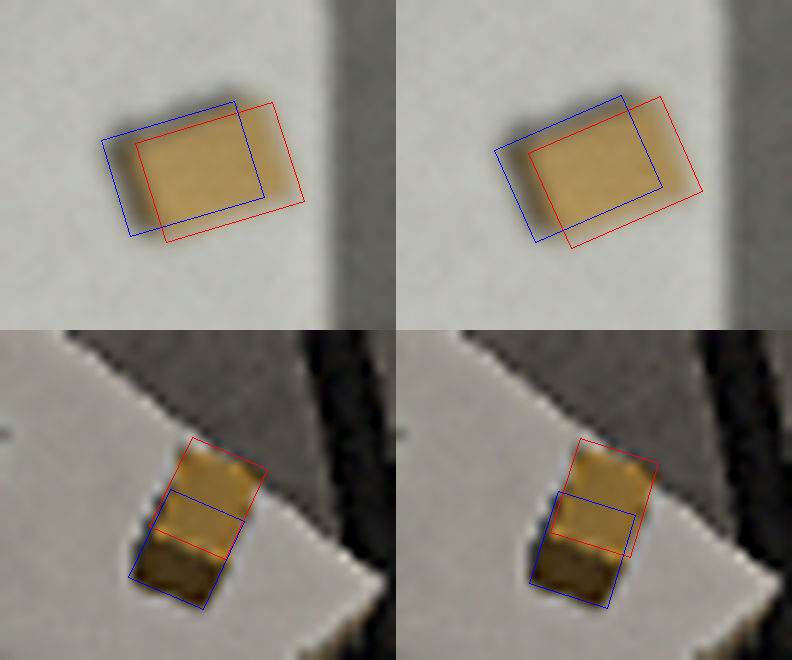

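Call:
send_rows:
  rows:
    - [[0, 0, -2], [25, 50, 0], 0.8]
    - [[0, 0, -4], [50, 100, -20], 0.8]
    - [[0, 0, -6], [78, 157, -40], 0.8]
    - [[0, 0, -7.5], [104, 210, -60], 0.8]
    - [[0, 0, -7.5], [129, 260, -85], 0.8]
    - [[0, 0, -7.5], [148, 298, -110], 0.8]
    - [[0, 0, -7.5], [154, 311, -125], 0.8]
    - [[0, 0, -7.5], [154, 311, -125], 0.8]
    - [[0, 0, -7.5], [154, 311, -125], 0.8]

```text
t: 1.23
ee_pos: [0.4104, -0.2052, 0.2805]
ee_rot: [3.097, 0.515, 0.001]
wrist_force: [0.1, 0.7, 0.3]
gripper_width: 0.798
```

```bash
python3 - <<'E'
from h import *
crop("scene","s2.png",300,100,420,220,5)
crop("top","t2.png",300,180,400,260,5)
a=cv2.imread("pics/s2.png");b=cv2.imread("pics/t2.png");print(arm.get_obs()["ee_pos"],arm.get_obs()["ee_rot"])
E
```

```text
[ 0.410322   -0.20540719  0.28074313] [3.09723595e+00 5.13935264e-01 2.26112260e-03]
```

View pics/s2.png

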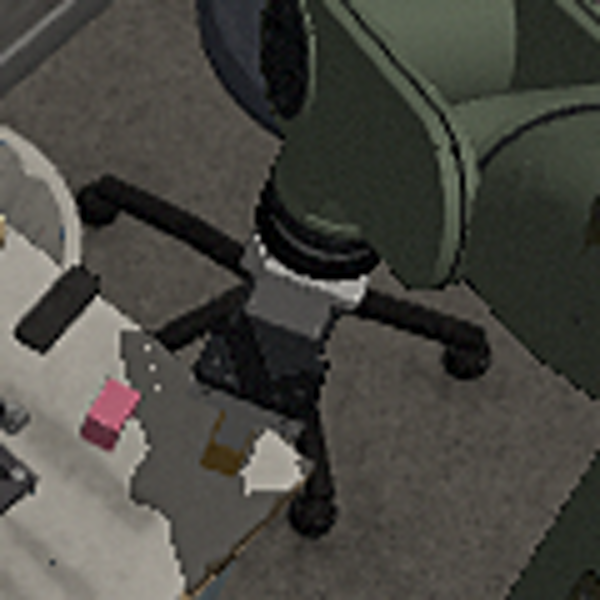

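View pics/t2.png

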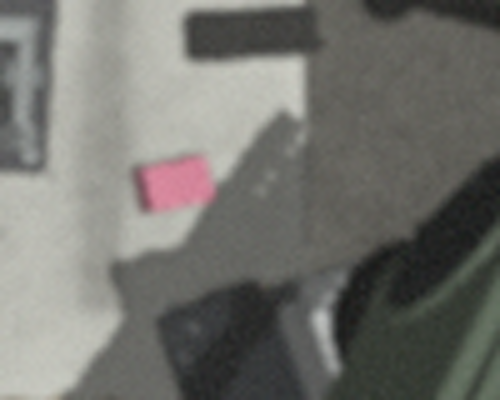

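Call:
send_rows:
  rows:
    - [[0, 0, 0], [0, 1, -25], 0.8]
    - [[0, 0, 0], [0, 1, -45], 0.8]
    - [[0, 0, 0], [0, 1, -62], 0.8]
    - [[0, 0, 0], [0, 1, -72], 0.8]
    - [[0, 0, 0], [0, 1, -77], 0.8]
    - [[0, 0, 0], [0, 1, -77], 0.8]
    - [[0, 0, 0], [0, 1, -77], 0.5]
    - [[0, 0, 0], [0, 1, -77], 0.3]
    - [[0, 0, 0], [0, 1, -77], 0.15]
    - [[0, 0, 0], [0, 1, -77], 0.15]
    - [[0, 0, 0], [0, 1, -77], 0.15]
    - [[0, 0, 0], [0, 1, -77], 0.15]

```text
t: 2.82
ee_pos: [0.4103, -0.2028, 0.2027]
ee_rot: [3.099, 0.517, 0.0]
wrist_force: [-0.8, -0.0, 0.3]
gripper_width: 0.359
```

```bash
python3 - <<'E'
from h import *
im=cv2.imread("pics/top0.png");print(cv2.cvtColor(im,cv2.COLOR_BGR2GRAY)[186:225,224:242])
sc=cv2.imread("pics/scene0.png")
crop("top","t3.png",205,160,265,225,9,img=im)
crop("scene","s3.png",240,205,285,245,13,img=sc)
for c in((155,254),(152,316)):
    print(at("top",c[0]/4.6+199.5,c[1]/4.6+149.5,.055))
E
```

```text
[[ 93  89  89  81  82  85 100 128 153 157 158 160 161 155 147 128 102  97]
 [ 94  92  89  81  78  80 100 137 158 163 165 164 165 167 153 125  88  80]
 [ 88  92  89  86  87  91 105 138 162 167 163 164 167 163 151 116  78  69]
 [ 91  91  91  93  90  91 115 140 163 164 162 164 164 166 149 114  74  74]
 [ 82  92  89  90  94  96 115 144 162 166 165 163 167 163 143 106  71  71]
 [ 78  81  91  90  90 100 121 148 165 166 166 166 166 163 143  99  70  77]
 [ 73  84  91  88  86 100 124 154 165 164 165 164 167 163 140 102  76  82]
 [ 77  84  95  91  89  97 124 151 165 164 166 166 165 162 140  95  74  84]
 [ 83  92  94  90  89 102 124 154 164 170 164 166 166 159 135  93  72  87]
 [ 91  92  89  91  88 100 128 156 164 165 165 165 169 158 137  92  72  82]
 [ 95  91  92  89  92 101 132 158 169 166 167 168 165 159 133  87  75  83]
 [ 92  94  90  90  90 107 136 158 169 165 167 167 167 157 130  88  74  87]
 [ 93  92  91  89  92 107 133 160 167 166 168 168 165 156 128  86  73  85]
 [ 93  95  96  91  95 109 140 163 171 167 165 167 166 153 123  79  73  86]
 [ 90  91  96  90  93 112 142 161 168 168 167 167 
[... 1195 characters left out ...]
 163 136  94  69  78  89  91]
 [ 95  93  93  97 118 150 159 161 159 159 156 152 132  93  73  84  91  92]
 [ 92  91  93 102 124 152 159 155 155 158 157 146 127  86  74  84  92  93]
 [ 95  92  94 104 133 159 169 167 166 165 161 154 124  87  72  87  90  94]
 [ 93  92  95 104 137 167 174 174 169 170 171 159 127  88  76  87  92  92]
 [ 93  92  93 104 124 152 161 158 162 163 158 149 125  90  80  90  90  91]
 [ 92  93  94  96 107 119 123 127 131 134 137 130 107  88  87  94  94  96]
 [ 92  94  93  96  95  98 102  95 103 104 105 102  98  90  92  94  95  91]
 [ 99  90  96  97  96  92  91  94  94  92  94  90  91  92  92  93  96  91]]
[0.5000338  0.10214143 0.055     ]
[0.46586954 0.1028568  0.055     ]
```

View pics/t3.png

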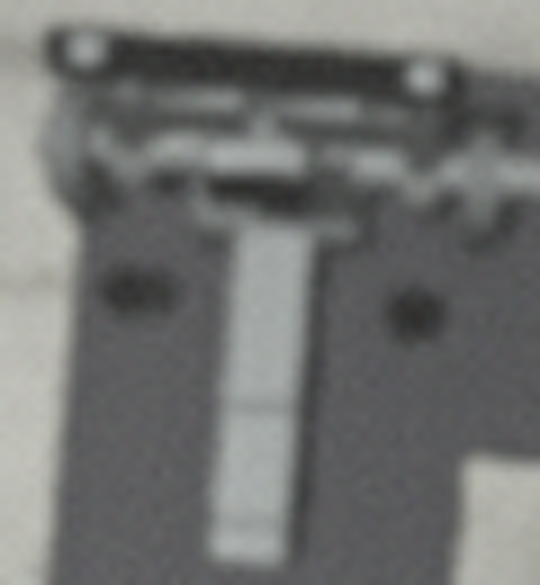

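View pics/s3.png

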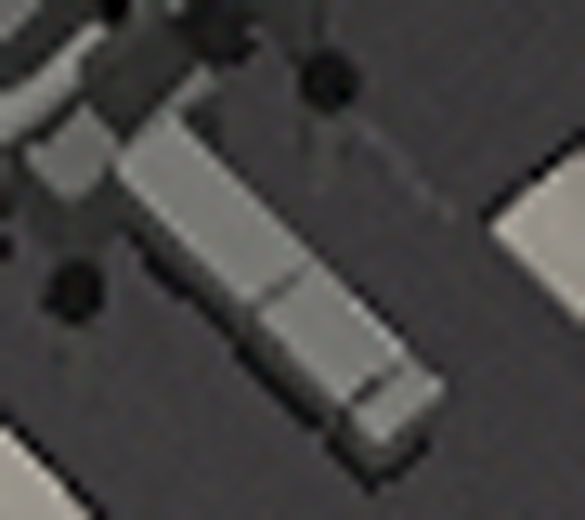

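```bash
python3 - <<'E'
from h import *
for p in((232.8,211.0),(234.55,190),(233.3,204.55),(232.2,217.5)): print(at("top",*p,.055))
for c in((283,285),(373,388)):
    print(at("scene",c[0]/13+239.5,c[1]/13+204.5,.055))
E
```

```text
[0.48406974 0.10270742 0.055     ]
[0.53769072 0.09971903 0.055     ]
[0.50046522 0.10188859 0.055     ]
[0.46760566 0.10377207 0.055     ]
[0.49913166 0.10265951 0.055     ]
[0.46640316 0.10642359 0.055     ]
```

Call:
send_rows:
  rows:
    - [[0, 0, 0], [0, 0, 25], 0.15]
    - [[0, 0, 0], [0, 0, 60], 0.15]
    - [[0, 0, 0], [0, 0, 100], 0.15]
    - [[0, 0, 0], [0, 0, 135], 0.15]
    - [[0, 0, 0], [0, 0, 150], 0.15]
    - [[0, 0, -5], [3, 25, 150], 0.15]
    - [[0, 0, -10], [8, 65, 150], 0.15]
    - [[0, 0, -15], [15, 110, 150], 0.15]
    - [[0, 0, -19], [23, 160, 150], 0.15]
    - [[0, 0, -22], [33, 210, 150], 0.15]
    - [[0, 0, -22], [45, 255, 150], 0.15]
    - [[0, 0, -22], [60, 290, 150], 0.15]
    - [[0, 0, -22], [70, 305, 150], 0.15]
    - [[0, 0, -22], [73, 307, 150], 0.15]
    - [[0, 0, -22], [73, 307, 150], 0.15]
    - [[0, 0, -22], [73, 307, 150], 0.15]

```text
t: 4.82
ee_pos: [0.483, 0.1031, 0.3525]
ee_rot: [3.14, -0.086, -0.001]
wrist_force: [-0.7, 0.2, -0.9]
gripper_width: 0.359
```

```bash
python3 - <<'E'
from h import *
crop("scene","s4.png",200,100,350,250,4)
crop("top","t4.png",180,130,300,250,5)
E
```

```text
(no output)
```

View pics/s4.png

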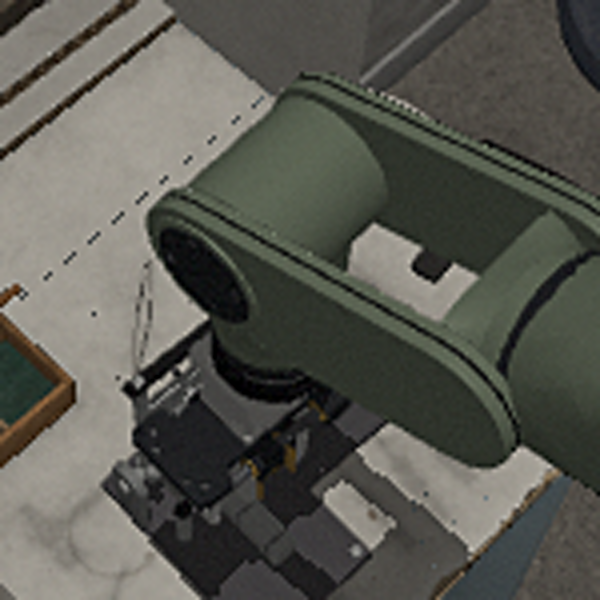

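View pics/t4.png

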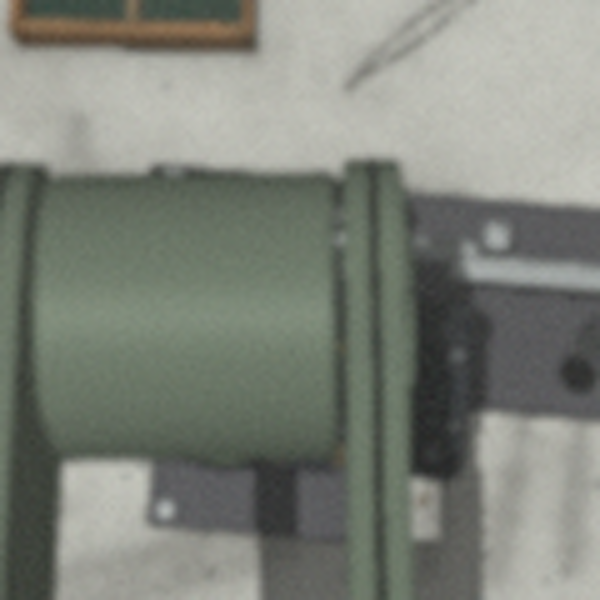

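```bash
python3 - <<'E'
from sad import *
im=cams.capture("scene")[:,:,::-1].copy()
u0,v0,u1,v1=245,190,300,235;s=14
c=cv2.resize(im[v0:v1,u0:u1],None,fx=s,fy=s,interpolation=cv2.INTER_CUBIC)
c=np.clip(c.astype(float)*1.6,0,255).astype(np.uint8)
q=((proj("scene",boxpts(.483,.1031,.150,-.055))-[u0,v0]+.5)*s).astype(int)
cv2.polylines(c,[q[[1,3,7,5]]],True,(0,0,255));cv2.polylines(c,[q[[0,2,6,4]]],True,(255,0,0))
cv2.imwrite("pics/s5.png",c)
E
```

```text
(no output)
```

View pics/s5.png

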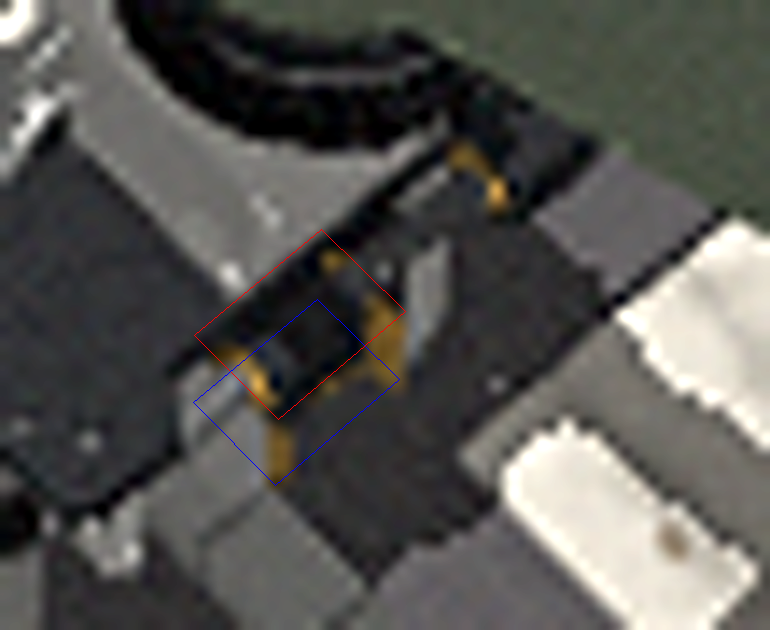

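Call:
send_rows:
  rows:
    - [[0, 0, 0], [0.5, 0.5, -25], 0.15]
    - [[0, 0, 0], [0.5, 0.5, -50], 0.15]
    - [[0, 0, 0], [0.5, 0.5, -70], 0.15]
    - [[0, 0, 0], [0.5, 0.5, -82], 0.15]
    - [[0, 0, 0], [0.5, 0.5, -88], 0.15]
    - [[0, 0, 0], [0.5, 0.5, -88], 0.15]
    - [[0, 0, 0], [0.5, 0.5, -88], 0.15]

```text
t: 5.85
ee_pos: [0.4841, 0.1048, 0.2654]
ee_rot: [-3.14, 0.083, -0.003]
wrist_force: [0.4, -0.4, -0.4]
gripper_width: 0.358
```

```bash
python3 - <<'E'
from sad import *
o=arm.get_obs();print(o["ee_pos"],o["ee_rot"])
im=cams.capture("scene")[:,:,::-1].copy()
u0,v0,u1,v1=235,200,290,245;s=14
c=cv2.resize(im[v0:v1,u0:u1],None,fx=s,fy=s,interpolation=cv2.INTER_CUBIC)
c=np.clip(c.astype(float)*1.6,0,255).astype(np.uint8)
x,y,z=o["ee_pos"]
q=((proj("scene",boxpts(x,y,z-.2027,-.055))-[u0,v0]+.5)*s).astype(int)
cv2.polylines(c,[q[[1,3,7,5]]],True,(0,0,255));cv2.polylines(c,[q[[0,2,6,4]]],True,(255,0,0))
cv2.imwrite("pics/s6.png",c)
E
```

```text
[0.4841285  0.10475293 0.26544985] [-3.14035301e+00  8.32715195e-02 -2.59103199e-03]
```

View pics/s6.png

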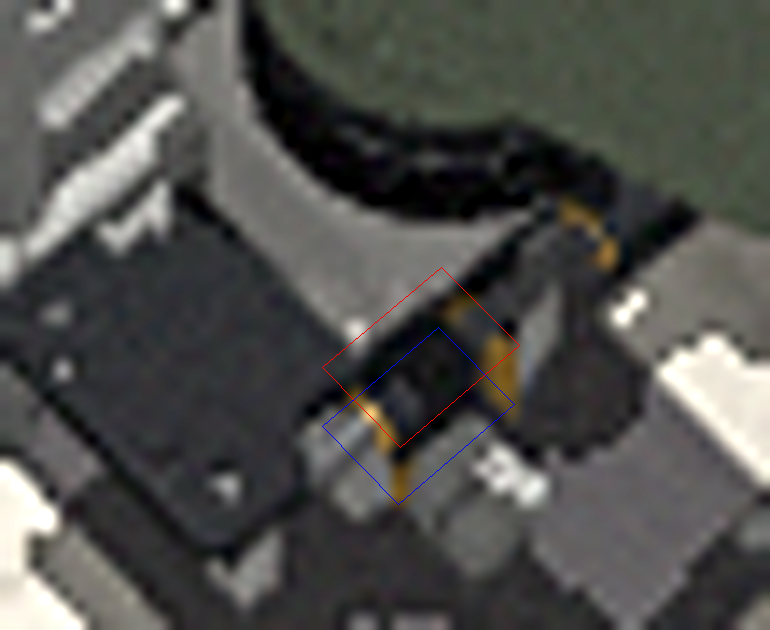

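Call:
send_rows:
  rows:
    - [[0, 0, 0], [0, -0.5, -4], 0.15]
    - [[0, 0, 0], [0, -0.5, -8], 0.15]
    - [[0, 0, 0], [0, -0.5, -12], 0.15]
    - [[0, 0, 0], [0, -0.5, -16], 0.15]
    - [[0, 0, 0], [0, -0.5, -16], 0.15]

```text
t: 6.52
ee_pos: [0.4834, 0.1042, 0.2481]
ee_rot: [3.14, -0.083, -0.002]
wrist_force: [-0.4, -0.3, -0.8]
gripper_width: 0.364
```

Call:
send_rows:
  rows:
    - [[0, 0, 0], [0, 0, -5], 0.15]
    - [[0, 0, 0], [0, 0, -10], 0.15]
    - [[0, 0, 0], [0, 0, -15], 0.15]
    - [[0, 0, 0], [0, 0, -18], 0.15]
    - [[0, 0, 0], [0, 0, -20], 0.15]
    - [[0, 0, 0], [0, 0, -20], 0.15]

```text
t: 7.28
ee_pos: [0.4836, 0.1042, 0.2285]
ee_rot: [3.14, -0.083, -0.001]
wrist_force: [-0.7, 0.2, -0.2]
gripper_width: 0.361
```

Call:
send_rows:
  rows:
    - [[0, 0, 0], [0, 0, 0], 0.45]
    - [[0, 0, 0], [0, 0, 0], 0.6]
    - [[0, 0, 0], [0, 0, 0], 0.65]
    - [[0, 0, 0], [0, 0, 0], 0.65]
    - [[0, 0, 0], [0, 0, 10], 0.65]
    - [[0, 0, 0], [0, 0, 30], 0.65]
    - [[0, 0, 0], [0, 0, 60], 0.65]
    - [[0, 0, 0], [0, 0, 95], 0.65]
    - [[0, 0, 0], [-10, 0, 130], 0.3]
    - [[0, 0, 0], [-40, 0, 150], 0]
    - [[0, 0, 0], [-80, 0, 160], 0]
    - [[0, 0, 0], [-100, 0, 160], 0]
    - [[0, 0, 0], [-110, 0, 160], 0]

```text
t: 8.9
ee_pos: [0.3727, 0.1043, 0.3894]
ee_rot: [-3.14, 0.083, -0.003]
wrist_force: [0.6, -0.5, 0.1]
gripper_width: 0.157
```

```bash
python3 - <<'E'
from h import *
crop("scene","s7.png",220,150,340,262,6)
crop("top","t7.png",200,150,320,250,6)
E
```

```text
(no output)
```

View pics/s7.png

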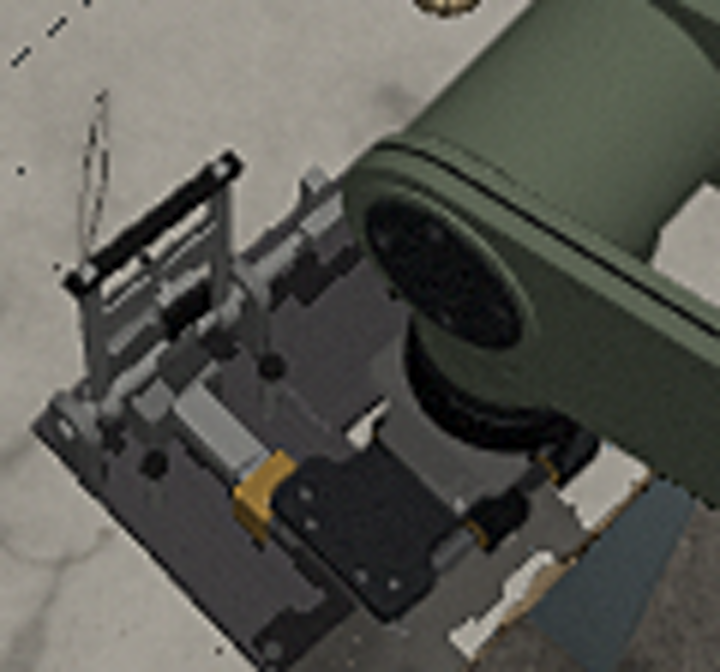

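View pics/t7.png

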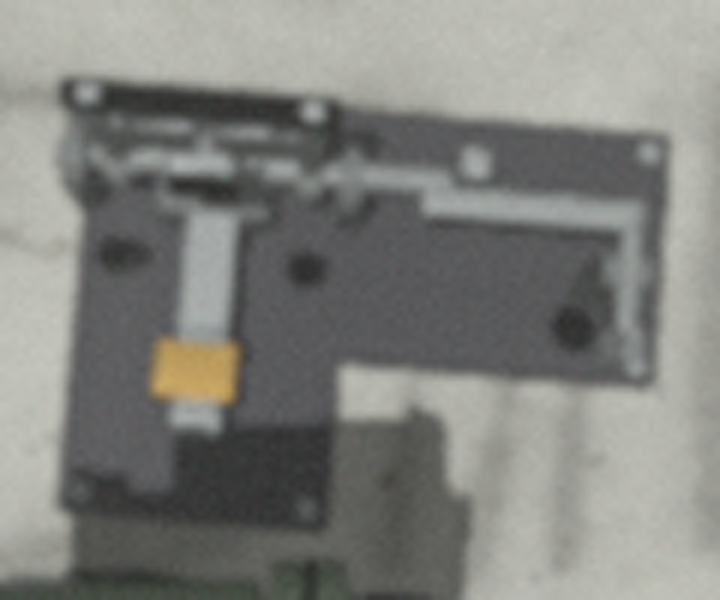

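```bash
cat >> h.py <<'E'
P0=(.4838,.1038,-.058)
def W(x,y,z): 
    c,s=np.cos(P0[2]),np.sin(P0[2]);return np.array([P0[0]+(c*x-s*y)/1000,P0[1]+(s*x+c*y)/1000,z/1000])
E
python3 - <<'E'
from h import *
b=W(20,-145,158);print(b,proj("scene",b),proj("top",b))
for n in("scene","top"):
    im=cv2.imread(f"pics/{n}0.png");g=cv2.cvtColor(im,cv2.COLOR_BGR2GRAY)
    u,v=proj(n,b)[0].round().astype(int);w=g[v-6:v+7,u-6:u+7];print(w)
print(W(14,-114,142))
E
```

```text
[ 0.49536108 -0.04211553  0.158     ] [[297.18076261 181.09504762]] [[294.90568811 204.65564255]]
[[ 73  96 118 122  99  91  89  97 129 137 136 136 144]
 [153  72  85 116 120  88  75  96  83 129 127 130 137]
 [161 109  95  95 115 124 122  70  93 124 118 116 132]
 [129  65  93  95  86 124 133 125 109 121 115 115 124]
 [139  39  49 103  98  60  34  32  71 102 120 117 122]
 [ 49  40  45  66  41   8  10   2  16  63 110 111 107]
 [ 40  42  44  52  24  12  16  32   2  12 107 122 110]
 [ 46  44  48  51  25  13   7  15   2  13  81  82  81]
 [ 45  46  50  48  52  11   0   3   0  39  67  67  98]
 [ 47  44  48  48  52  40  26  73 102  46  46  52  79]
 [ 47  49  47  49  48  39  64 161 152  64  41  82  45]
 [ 48  43  47  52  45  36  67 160 150 144  71  48  84]
 [ 48  49  52  47  48  40  49  83 159 150 141 144 140]]
[[ 90  89  88  91  84  84  76  80  73  73  72  72  82]
 [ 91  88  88  81  77  76  73  73  77  74  73  75  81]
 [ 92  88  86  82  69  67  64  65  74  78  76  76  79]
 [ 87  88  84  73  58  49  53  59  65  74  78  77  76]
 [ 88  85  80  64  61  45  52  51  56  70  77  75  82]
 [ 91  88  78  67  51  50  54  52  49  60  77  84  88]
 [ 91  89  81  67  53  50  57  57  52  60  77  96  99]
 [ 89  90  85  69  61  56  50  52  56  64  81  99 104]
 [ 87  89  88  83  73  61  56  58  60  72  89 100 104]
 [ 91  91  88  89  81  74  70  72  75  81  90 100 105]
 [ 92  94  92  92  90  88  88  89  89  88  93  98 101]
 [ 92  91  87  92  93  92  92  91  87  93  94  93  96]
 [ 87  88  88  90  86  90  87  91  86  88  92  91  86]]
[ 0.49116817 -0.01081985  0.142     ]
```

Call:
send_rows:
  rows:
    - [[0, 0, 0], [10, -35, 0], 0]
    - [[0, 0, 0], [35, -75, 0], 0]
    - [[0, 0, 0], [75, -105, -10], 0]
    - [[0, 0, 0], [105, -115, -25], 0]
    - [[0, 0, 0], [117, -115, -40], 0]
    - [[0, 0, 0], [117, -115, -48], 0]
    - [[0, 0, 0], [117, -115, -48], 0]
    - [[0, 0, 0], [117, -115, -48], 0]

```text
t: 10.0
ee_pos: [0.4905, -0.0106, 0.3411]
ee_rot: [3.14, -0.083, 0.001]
wrist_force: [0.2, 0.3, -0.8]
gripper_width: 0.005
```

```bash
python3 - <<'E'
from h import *
crop("scene","s8.png",230,140,340,250,6)
E
```

```text
(no output)
```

View pics/s8.png

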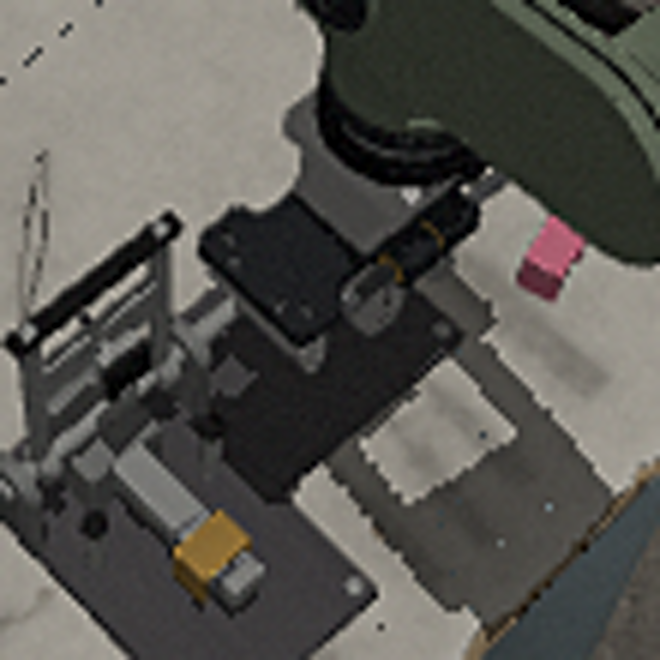

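Call:
send_rows:
  rows:
    - [[0, 0, 0], [2, -6, 0], 0]
    - [[0, 0, 0], [1, -14, 0], 0]
    - [[0, 0, 0], [1, -22, 0], 0]
    - [[0, 0, 0], [0, -30, 0], 0]
    - [[0, 0, 0], [0, -38, 0], 0]
    - [[0, 0, 0], [-1, -46, 0], 0]
    - [[0, 0, 0], [-1, -54, 0], 0]
    - [[0, 0, 0], [-2, -61, 0], 0]
    - [[0, 0, 0], [-2, -67, 0], 0]
    - [[0, 0, 0], [-2, -71, 0], 0]
    - [[0, 0, 0], [-2, -71, 0], 0]

```text
t: 11.42
ee_pos: [0.4886, -0.0821, 0.3405]
ee_rot: [3.14, -0.084, -0.001]
wrist_force: [1.2, -0.0, -0.1]
gripper_width: 0.002
```

```bash
python3 - <<'E'
from h import *
crop("scene","s9.png",230,130,340,240,6)
E
```

```text
(no output)
```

View pics/s9.png

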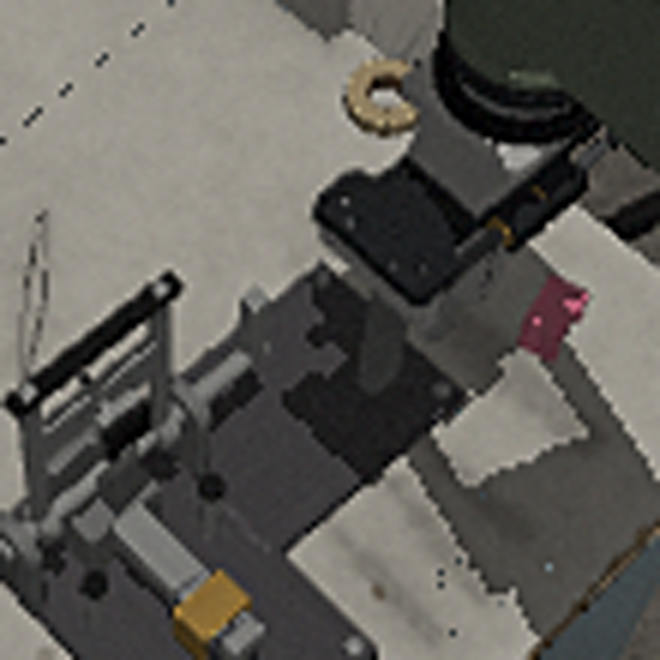

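Call:
send_rows:
  rows:
    - [[0, 0, 0], [0, -2, 0], 0]
    - [[0, 0, 0], [0, -4, 0], 0]
    - [[0, 0, 0], [0, -6, -1], 0]
    - [[0, 0, 0], [0, -7, -2], 0]
    - [[0, 0, 0], [0, -7, -2], 0]

```text
t: 12.1
ee_pos: [0.4888, -0.0891, 0.3388]
ee_rot: [3.14, -0.083, 0.001]
wrist_force: [-0.9, 1.4, 0.3]
gripper_width: 0.006
```

Call:
send_rows:
  rows:
    - [[0, 0, 0], [0, -2, -1], 0]
    - [[0, 0, 0], [0, -3, -2], 0]
    - [[0, 0, 0], [0, -4, -4], 0]
    - [[0, 0, 0], [0, -4, -4], 0]

```text
t: 12.6
ee_pos: [0.489, -0.092, 0.3371]
ee_rot: [-3.138, 0.083, -0.001]
wrist_force: [-4.4, 7.1, 13.3]
gripper_width: 0.005
```

Call:
send_rows:
  rows:
    - [[0, 0, 0], [0, 4, 10], 0]
    - [[0, 0, 0], [0, 15, 40], 0]
    - [[0, 0, 0], [-20, 30, 70], 0]
    - [[0, 0, 0], [-60, 50, 80], 0]
    - [[0, 0, 0], [-110, 70, 80], 0]
    - [[0, 0, 0], [-150, 75, 80], 0]
    - [[0, 0, 0], [-150, 75, 80], 0]

```text
t: 13.48
ee_pos: [0.3369, -0.0175, 0.4147]
ee_rot: [3.139, -0.084, 0.002]
wrist_force: [0.2, -0.1, -0.4]
gripper_width: 0.007
```

```bash
python3 - <<'E'
from h import *
o=arm.get_obs();print(o["joints"],o["ee_pos"])
print([at("top",225,163,z)[0] for z in(.4,.45,.5)], W(85,0,215),W(-55,0,75), proj("top",W(85,0,215)),proj("scene",W(85,0,215)))
print(proj("scene",W(20,-170-41.5,143)),proj("top",W(20,-170-41.5,143)))
crop("scene","s10.png",220,140,350,250,5.8)
crop("top","t10.png",200,150,330,240,5.8)
E
```

```text
[-3.09622874e-01 -3.57713241e-01  2.04517324e+00 -1.21162529e-03
  1.45217357e+00  1.31455931e+00] [ 0.33692026 -0.01746134  0.41465045]
[np.float64(0.5416342687988036), np.float64(0.5321746674983577), np.float64(0.5227150661979119)] [0.56865707 0.09887276 0.215     ] [0.42889248 0.10698821 0.075     ] [[232.54151907 166.86404399]] [[244.72864464 186.7499156 ]]
[[312.41285964 170.50249737]] [[322.7816001  207.45917389]]
```

View pics/s10.png

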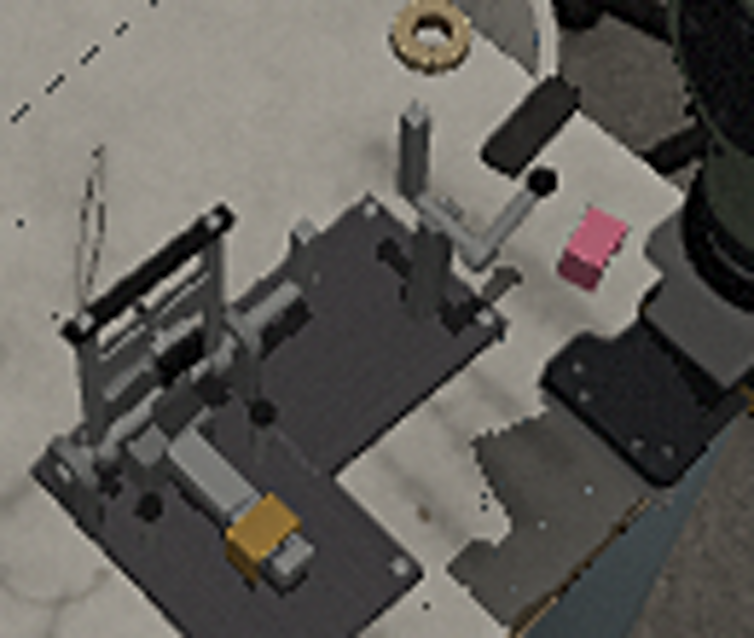

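View pics/t10.png

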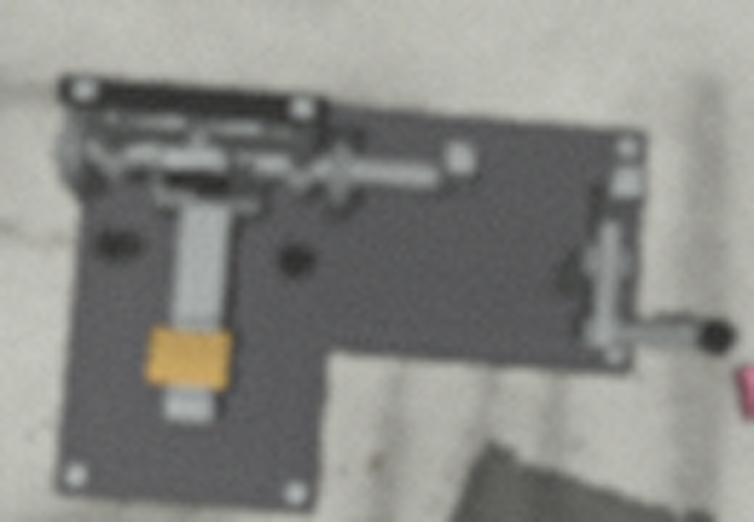

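Call:
send_rows:
  rows:
    - [[0, 0, 8], [0, 5, 15], 0.5]
    - [[0, 0, 17], [5, 15, 30], 0.5]
    - [[0, 0, 26], [15, 30, 30], 0.5]
    - [[0, 0, 35], [30, 45, 30], 0.5]
    - [[0, 0, 44], [50, 60, 30], 0.5]
    - [[0, 0, 53], [75, 75, 30], 0.5]
    - [[0, 0, 62], [105, 90, 30], 0.5]
    - [[0, 0, 71], [140, 102, 30], 0.5]
    - [[0, 0, 80], [175, 110, 30], 0.5]
    - [[0, 0, 87], [205, 115, 30], 0.5]
    - [[0, 0, 90], [223, 117, 30], 0.5]
    - [[0, 0, 90], [230, 117, 30], 0.5]
    - [[0, 0, 90], [230, 117, 30], 0.5]
    - [[0, 0, 90], [230, 117, 30], 0.5]

```text
t: 15.32
ee_pos: [0.5685, 0.0991, 0.4445]
ee_rot: [-2.28, -2.161, 0.001]
wrist_force: [0.1, -0.7, -0.1]
gripper_width: 0.5
```

```bash
python3 - <<'E'
from h import *
o=arm.get_obs();print(o["joints"],o["ee_pos"],o["ee_rot"])
crop("scene","s11.png",190,120,330,240,5.5)
crop("top","t11.png",170,20,330,200,3.3)
E
```

```text
[ 2.27022516e-02  1.82867550e-01  1.48680064e+00 -1.07118544e-04
  1.47234136e+00  7.63095293e-02] [0.56845021 0.09911433 0.44452209] [-2.28002192e+00 -2.16098179e+00  5.97761613e-04]
```

View pics/s11.png

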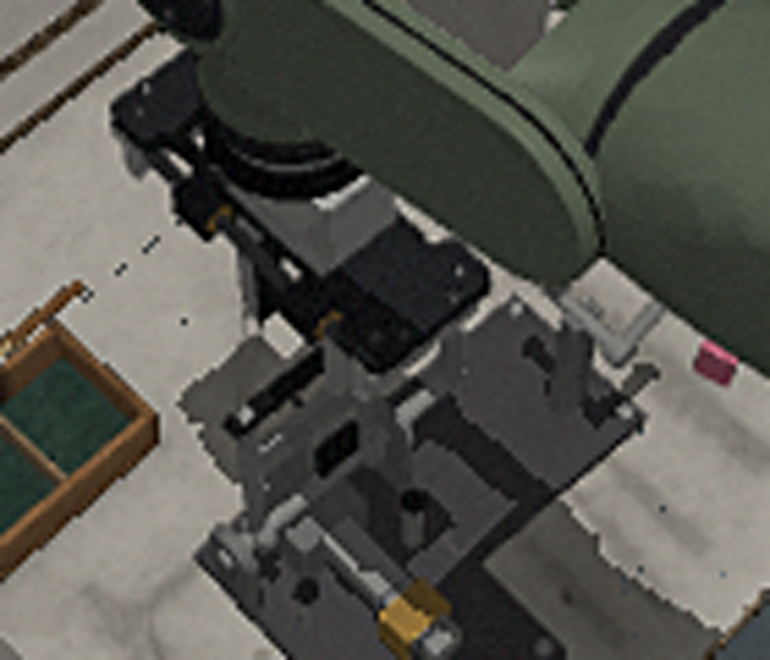

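View pics/t11.png

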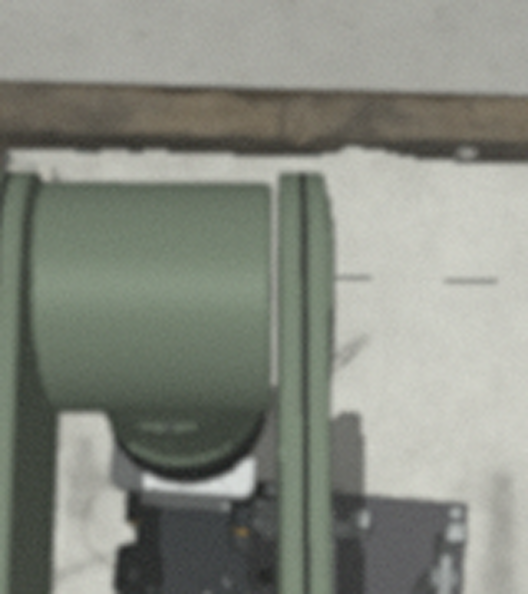

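Call:
send_rows:
  rows:
    - [[0, 0, 0], [0, 0, -12], 0.5]
    - [[0, 0, 0], [0, 0, -25], 0.5]
    - [[0, 0, 0], [0, 0, -37], 0.5]
    - [[0, 0, 0], [0, 0, -46], 0.5]
    - [[0, 0, 0], [0, 0, -50], 0.5]
    - [[0, 0, 0], [0, 0, -50], 0.3]
    - [[0, 0, 0], [0, 0, -50], 0.15]
    - [[0, 0, 0], [0, 0, -50], 0]
    - [[0, 0, 0], [0, 0, -50], 0]
    - [[0, 0, 0], [0, 0, -50], 0]
    - [[0, 0, 0], [0, 0, -50], 0]

```text
t: 16.8
ee_pos: [0.569, 0.0992, 0.3951]
ee_rot: [2.279, 2.161, 0.002]
wrist_force: [0.9, 0.5, 0.7]
gripper_width: 0.12
```

Call:
send_rows:
  rows:
    - [[0, 0, 0], [-7, 0.4, 0], 0]
    - [[0, 0, 0], [-14, 0.8, -0.7], 0]
    - [[0, 0, 0], [-21, 1.2, -1.6], 0]
    - [[0, 0, 0], [-27.8, 1.6, -2.8], 0]
    - [[0, 0, 0], [-34.6, 2, -4.4], 0]
    - [[0, 0, 0], [-41.3, 2.4, -6.3], 0]
    - [[0, 0, 0], [-54.4, 3.2, -11], 0]
    - [[0, 0, 0], [-67, 3.9, -17.1], 0]
    - [[0, 0, 0], [-67, 3.9, -17.1], 0]

```text
t: 17.92
ee_pos: [0.5003, 0.1033, 0.3763]
ee_rot: [-2.278, -2.161, 0.003]
wrist_force: [2.3, 1.3, -0.2]
gripper_width: 0.118
```

Call:
send_rows:
  rows:
    - [[0, 0, 0], [-11.9, 0.7, -7.4], 0]
    - [[0, 0, 0], [-23, 1.3, -15.8], 0]
    - [[0, 0, 0], [-33.2, 1.9, -25.4], 0]
    - [[0, 0, 0], [-42.5, 2.5, -35.9], 0]
    - [[0, 0, 0], [-50.6, 2.9, -47.3], 0]
    - [[0, 0, 0], [-57.6, 3.3, -59.4], 0]
    - [[0, 0, 0], [-63.3, 3.7, -72.2], 0]
    - [[0, 0, 0], [-67.7, 3.9, -85.4], 0]
    - [[0, 0, 0], [-70.8, 4.1, -99.1], 0]
    - [[0, 0, 0], [-70.8, 4.1, -99.1], 0]

```text
t: 19.18
ee_pos: [0.4314, 0.1072, 0.2782]
ee_rot: [2.279, 2.16, 0.003]
wrist_force: [5.3, 0.9, 2.9]
gripper_width: 0.117
```

```bash
python3 - <<'E'
from h import *
crop("scene","s12.png",200,150,330,260,5.8)
E
```

```text
(no output)
```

View pics/s12.png

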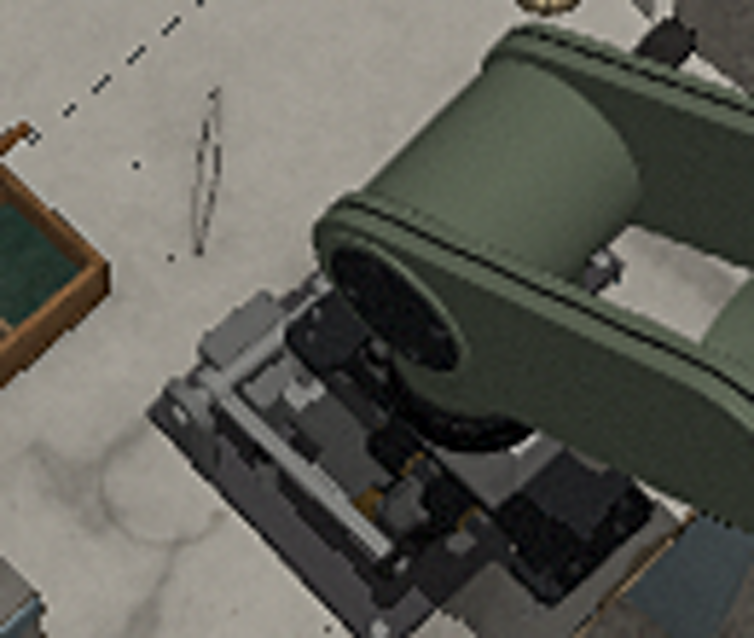

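Call:
send_rows:
  rows:
    - [[0, 0, 0], [-1, 0, -7], 0]
    - [[0, 0, 0], [-1.5, 0.1, -14], 0]
    - [[0, 0, 0], [-1.8, 0.1, -19], 0]
    - [[0, 0, 0], [-1.8, 0.1, -22], 0]
    - [[0, 0, 0], [-1.8, 0.1, -24], 0]
    - [[0, 0, 0], [-1.8, 0.1, -24], 0]
    - [[0, 0, 0], [-1.8, 0.1, -24], 0]

```text
t: 20.1
ee_pos: [0.4297, 0.1074, 0.2554]
ee_rot: [2.279, 2.161, 0.002]
wrist_force: [3.2, 1.1, 10.0]
gripper_width: 0.122
```

Call:
send_rows:
  rows:
    - [[0, 0, 0], [0, 0, -1], 0]
    - [[0, 0, 0], [0, 0, -2], 0]
    - [[0, 0, 0], [0, 0, -2], 0]
    - [[0, 0, 0], [0, 0, -2], 0]

```text
t: 20.6
ee_pos: [0.4298, 0.1074, 0.2543]
ee_rot: [2.279, 2.161, 0.002]
wrist_force: [0.2, 1.4, 17.5]
gripper_width: 0.116
```

Call:
send_rows:
  rows:
    - [[0, 0, 0], [0, 0, -1], 0]
    - [[0, 0, 0], [0, 0, -1.5], 0]
    - [[0, 0, 0], [0, 0, -1.5], 0]
    - [[0, 0, 0], [0, 0, -1.5], 0]

```text
t: 21.1
ee_pos: [0.4299, 0.1075, 0.2536]
ee_rot: [2.279, 2.161, 0.001]
wrist_force: [-3.0, 0.7, 24.6]
gripper_width: 0.118
```

```bash
python3 - <<'E'
from h import *
o=arm.get_obs();print(o["t"],o["ee_pos"],o["wrist_force"],o["gripper_width"])
crop("scene","s13.png",220,190,310,262,8)
crop("top","t13.png",200,150,340,250,5)
E
```

```text
21.1 [0.42985282 0.10746016 0.25363029] [-3.03960223  0.69588393 24.55785632] 0.11795117734698916
```

View pics/s13.png

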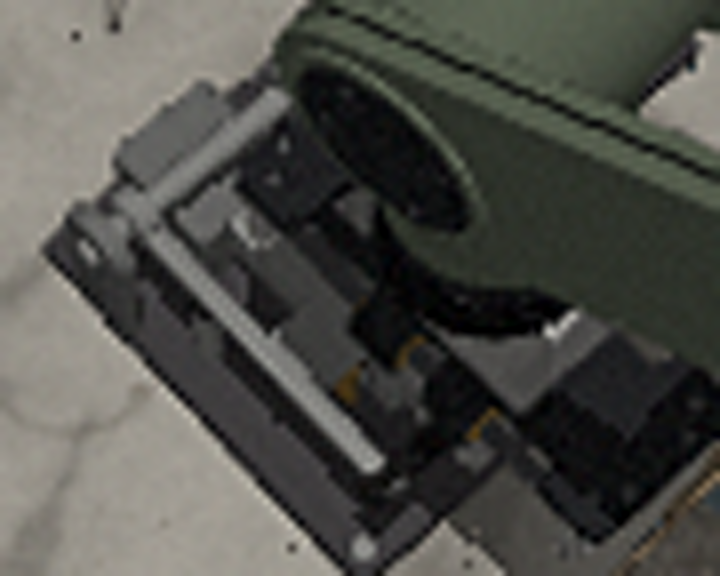

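View pics/t13.png

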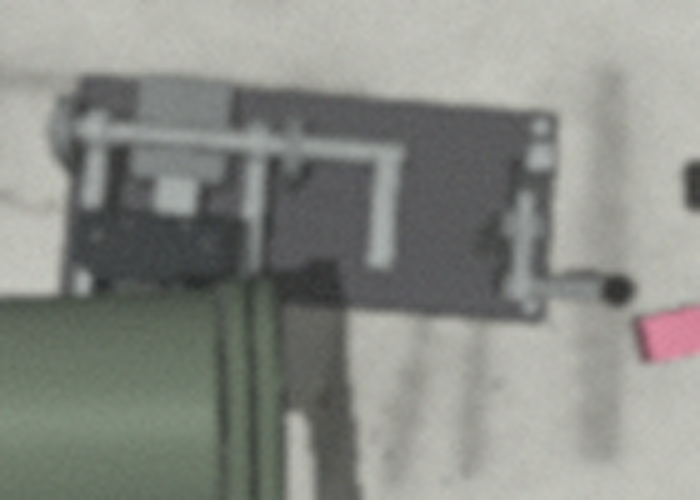

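```bash
python3 - <<'E'
from h import *
print(arm.hand_in())
E
```

```text
the job is handed in; nothing more can be done
None
```

I did all three steps in order and handed in at about 21 s, still holding the press lever down.

- **Saddle:** I gripped the brass saddle across its legs and lowered it onto the bar without contact force, then let go. With the arm clear, it measured about 1 mm off the midpoint between the scribed marks, towards the free end. Both its ends were inside the marks.
- **Safety catch:** I pushed it over by the thumb lever until it met its stop, where the force rose to about 13 N up and 7 N sideways. Afterwards the ball showed within about half a pixel of the fully flipped position.
- **Press lever:** I pinched the cross handle and pulled it down along its arc. It looked level in the pictures. Near the end the force rose steeply from 10 N to about 25 N over less than 2 mm, which I take as the hard stop. I left it held there.

Two things I could not fully confirm:
- **Presser on the saddle:** With the lever down, the gripper hid most of the saddle. I saw only a glimpse of one leg, where it was expected, so the clamping is inferred from the lever being level and the force.
- **Handle height:** The measured tool height puts the handle about 2 mm below its nominal 75 mm. I put this down to give in the grip.

I never touched the jar, tape roll, tool wallet or pink look-alike.

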